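Find a rotor blade's balance point on the balancing stand

ROBOT

A 6-joint arm with a two-finger parallel gripper is mounted at the origin on a cart in front of the work surface, level with it; the furniture and walls round the work are solid. World frame = base frame: x ahead of the robot, y to its left, z up, the work surface at z = 0. Lengths are in m, angles in rad, forces in N, time in s.
With the tool pointing down it reaches from about 0.4 to 0.825 m from the base axis. Payload 7 kg.
Tool frame: the origin (TCP) lies on the centre line of the jaws, within the pads' length; the fingertips stand tip_reach ahead of it and the grasp point (between the pads) is the TCP (tip_reach is the distance from the TCP to the fingertips, in m); z points along the fingers, y is the line along which they close (so a half turn about z gives the same grasp; the last joint's range is limited). The gripper opens to 88 mm and grips with 3 to 60 N. Pads are 19 mm wide; open, the fingers measure 130 mm over their backs; the gripper's body (78 mm by 193 mm) begins 47 mm behind the grasp point.
Start: joints at [1.583, 0.359, 0.012, 0, -1.224, -0.288], TCP at [0.184, 0.649, 0.246] pointing down, gripper open.
Joint ranges: [-3.07, 3.07], [-1.43, 2.12], [-1.02, 1.25], [-3.03, 1.67], [-3.05, -0], [-3.03, 3.03]. Speed limits (rad/s): [2.39, 2.39, 3.01, 3.14, 3.14, 3.14].

INTERFACE

Orientations are given as [roll, pitch, yaw] about the fixed x, y, z axes, in that order (R = Rz(yaw) Ry(pitch) Rx(roll)).
In Python, from station import get_state, grab_frame, calibration, job_done, find_in, mark_of, tip_reach gives the robot as it stands.
- The arm moves only by the shell command python3 -m handwheel 'ROWS' [OPENING] [FORCE]. ROWS is JSON, a list of rows, each an object with "delta_pos": the shift along the world's x, y, z in units of 30 mm (1.0 is 30 mm), a list of three; "dr": the turn, a rotation vector about the world's x, y, z in degrees, a list of three. In form: [{"delta_pos": [tx, ty, tz], "dr": [rx, ry, rz]}, ...]. A call has 1 to 10 rows; each row shifts and turns the commanded pose from where the row before left it; what a row does not reach is not made up. A row lasts 1/10 s, in which the tool goes at most 50 mm and 8.59 degrees, less where a joint would pass 70% of its speed; a pose out of reach is approached as far as the arm can. A call is refused whole if a number of a shift passes 1 or a number of a turn 8.59, either way. A call with a gripper value outside its range is refused whole. OPENING is the closure, from -1 (fully open) to 1 (shut), set as the call begins (- or left out, the last holds). The fingers move at their own pace and stop on an object; FORCE is the grip in N (left out, the last holds). Time passes only in rows, so rows that do not move let the fingers close. It gives the time, the measured TCP pose, the force, the opening and the grip force at its end, in the units of the state.
- get_state(): the state, without advancing time (a new reading comes with each control period).
- grab_frame(name): name is "side" or "top"; returns the picture (384x512x3 uint8, red, green, blue); there is no depth.
- calibration(name): a dict with "fx", "fy", "cx", "cy" (pixels), "extrinsics" (4x4, takes a point from world to camera coordinates). Camera axes: x right, y down, z forward; pixel columns grow to the right and rows downward; lengths in m; the calibration is good to about 2 mm. A picture is of the moment at which its call begins. calibration takes no time and is no camera call.
- job_done(): hands the job in; it is judged then, once.
Trained networks look in the newest picture that a camera, given by its name, has taken for a name from the list of things; names that differ only in an ending like _2 or _b are one class to them, and where a whole thing is asked for, a point or a joint stands for the part that bears it (a point fixed in the world has none). Each returns a list of dicts, best first, with "conf" (0 to 1); they miss things now and then, are a little off and sometimes report something else, mostly with a low value. They report only what shows in the picture. A call takes as long as a camera call.
- find_in(camera, query): "location" ([column, row] in pixels, amid what is visible of it).
- mark_of(camera, query): "location" ([column, row] in pixels: a listed point, or the origin of a listed thing).
The state is a dict: "t": time; "q": joint angles; "qd": joint speeds; "joint_efforts": joint torques, N m; "eef_pos": TCP position; "ee_rot": TCP orientation; "force": force on the tool from outside, world axes, zero at the start; "moment": the same for the moment, N m; "width": finger opening in m; "gripper_force": force on a finger pad.
Only numpy, scipy, OpenCV 4.12 (cv2) and the standard library are available. Lean on these libraries where they do the work, as an engineer would, in place of code of your own. Each camera call takes 0.05 s, during which the arm holds its last target. There are 200 camera calls.

TASK

Find the balance point of the repaired rotor blade: lay the dark blade, right way up as it lies, squarely across the brass edge of the balancing stand with its white middle line over the edge, then slide it lengthwise over the edge until it stays level by itself, held up by the brass edge alone with both end posts clear. Set it down gently, do not press it hard onto the stand, and do not disturb the other things on the bench.

Things in the scene. Friction and masses are not known exactly. Their poses are not given: they have to be found in the camera images.
- blade: loose dark bar 30 wide, 200 long, 14 mm thick, flat underside, 0.3-0.4 kg; white line round mid-length, rounded orange tip at its +y end, aluminium band with brass bush at -y. Origin: mid-length of its underside; x across, y along its length, z up. Starts flat on the bench, lengthwise about left-right. A slug sealed inside, not moving, puts the centre of mass up to 38 mm from the line towards either end, unseen.
- stand: fixed stand: aluminium base 60 (x) x 150 (y), top 22 mm up; brass fulcrum in the middle; a steel post with black rubber top (20 along x, 14 along y, 66 mm up) 65 mm to either side along y. Origin: on the bench under the fulcrum; y from post to post, along a blade laid on it. The post tops lie 9 mm below the fulcrum's: an unbalanced blade tips about 8 degrees and rests on one post.
- stand_edge (a point): middle of the fulcrum's flat top, 75 mm above the bench, axes as the stand's. The flat is 20 mm long across the blade (x) and 10 mm wide along it (y); the blade stays level while its centre of mass is within about 4 mm of this point along y. Let go, it may rock for a second or two before it comes to rest.
- iron_holder: fixed dark grey soldering-iron holder, 190 x 135 mm, the iron's handle rising to about 150 mm, on the bench behind and between the blade and the stand: carry the blade over it or in front of it. Origin: middle of its underside.
- phone_cell: flat dark phone cell, 41x72x5 mm; a bystander, to be left alone. Origin: centre of its underside.
- tweezers_b: steel tweezers lying on the bench, 141 mm long; a bystander, to be left alone. Origin: centre of its underside.
- screw_dish: round aluminium dish of small screws, 72 mm across, 14 high; a bystander, to be left alone. Origin: centre of its underside.
- driver_blue: precision screwdriver with blue cap, 140 mm long; a bystander, to be left alone. Origin: centre of its underside.
- driver_red: precision screwdriver with red cap, 140 mm long; a bystander, to be left alone. Origin: centre of its underside.
- wick_spool: flat round blue case of desoldering braid, 39 mm across, 11 high; a bystander, to be left alone. Origin: centre of its underside.
- kapton_roll: roll of amber film tape lying flat, 68 mm across, 12 high; a bystander, to be left alone. Origin: centre of its underside.

How it is judged:
On the way:
1. the blade has been laid across the fulcrum with its white middle line over it (within 12 mm) (contact force between blade and stand above 0.8 N and angle between the y axis of blade and the y axis of stand, either way round below 0.2 rad and x of blade in the frame of stand_edge between -0.012 and 0.012 m and z of blade in the frame of stand_edge above -0.012 m and y of blade in the frame of stand_edge between -0.012 and 0.012 m), for 0.1 s.
At the end, for the whole second after the job is handed in: The blade rests still on the brass fulcrum alone (over 0.8 N on the stand): underside within 5 mm of its top in height, mid-width within 12 mm of its middle, length within 0.2 rad of the post-to-post line, level to 0.05 rad, slower than 0.02 m/s and 0.3 rad/s (contact force between blade and stand above 0.8 N and angle between the y axis of blade and the y axis of stand, either way round below 0.2 rad and x of blade in the frame of stand_edge between -0.012 and 0.012 m and z of blade in the frame of stand_edge between -0.005 and 0.005 m and angle between blade's own z axis and vertical below 0.05 rad and linear speed of blade below 0.02 m/s and angular speed of blade below 0.3 rad/s); the robot touches nothing.
It fails at once if the blade is pressed or dropped onto the stand with more than 25 N (contact force between blade and stand above 25 N).
It fails at once if the robot pushes on the stand itself with more than 25 N (contact force between any of the fingers, the arm and stand above 25 N).
It fails at once if a bystander is moved by more than 20 mm (distance of any of phone_cell, tweezers_b, screw_dish, driver_blue, driver_red, wick_spool, kapton_roll from where it was at the start of the episode above 0.02 m).
It also fails if it takes over 64 s, if anything falls off the work surface, if the arm or the gripper's body presses on something with over 40 N, if the wrist force passes 120 N, or if a joint passes its speed limit or range.

## Working session

There is one attempt and no reset: what is moved stays moved. The work goes in short steps, Python scripts to look and compute and a shell command to move; the robot and the scene stay as the last step left them, time stands still between calls to the robot, and variables do not carry over. Pictures are saved under pics/ and viewed, at most 10 in all, crops included, and the job is handed in when it is done.

```bash
mkdir -p pics
cat > h.py <<'E'
import numpy as np, cv2
from station import *
def ray(cam,px):
    c=calibration(cam);E=np.array(c["extrinsics"]);R,t=E[:3,:3],E[:3,3]
    d=R.T@np.array([(px[0]-c["cx"])/c["fx"],(px[1]-c["cy"])/c["fy"],1.]);return -R.T@t,d
def at(cam,px,z):
    o,d=ray(cam,px);return (o+d*(z-o[2])/d[2]).round(4)
def proj(cam,p):
    c=calibration(cam);E=np.array(c["extrinsics"]);q=E[:3,:3]@np.array(p)+E[:3,3]
    return np.array([c["fx"]*q[0]/q[2]+c["cx"],c["fy"]*q[1]/q[2]+c["cy"]]).round(1)
def save(cam,name):
    f=grab_frame(cam);cv2.imwrite(f"pics/{name}.png",cv2.cvtColor(f,cv2.COLOR_RGB2BGR));return f
E
cat > a.py <<'E'
from h import *
a=save("top","t0");b=save("side","s0")
cv2.imwrite("pics/b0.png",cv2.cvtColor(np.vstack([a,b])[:, :],cv2.COLOR_RGB2BGR))
s=get_state();print(s, tip_reach if not callable(tip_reach) else tip_reach())
for cam in("top","side"):
    print(cam,"campos",ray(cam,(0,0))[0])
    for n,z in(("blade",0),("stand",0),("stand_edge",.075),("iron_holder",0)):
        for m in mark_of(cam,n)[:2]: print(n,m["conf"],m["location"],at(cam,m["location"],z))
E
python3 a.py
```

```text
{'t': 0.1, 'q': array([ 1.58308392e+00,  3.59304072e-01,  1.11208538e-02, -3.15714527e-04,
       -1.22409479e+00, -2.88090561e-01]), 'qd': array([-0.0007199 , -0.00215488,  0.00138776,  0.0003248 , -0.00033327,
        0.00183992]), 'joint_efforts': array([-1.14079296e-03, -5.84164453e+01,  2.93752688e+01,  7.01542765e+00,
        1.02698343e-02, -4.39613257e-05]), 'eef_pos': array([0.18373193, 0.6490715 , 0.2447094 ]), 'ee_rot': array([ 3.14008770e+00, -1.36444171e-04, -2.75910367e-01]), 'force': array([-0.50611048, -1.37110083, -0.59929673]), 'moment': array([-0.03627679, -0.00558072, -0.03535791]), 'gripper_force': 0.0, 'width': 0.087343063478573} 0.019
top campos [0.31981114 0.05447943 1.27597677]
blade 0.73 [240.2, 236.0] [0.4266 0.0897 0.    ]
stand 0.96 [362.7, 233.4] [ 0.4426 -0.2546  0.    ]
stand_edge 0.69 [364.8, 233.4] [ 0.4356 -0.242   0.075 ]
stand_edge 0.68 [370.4, 229.2] [ 0.4471 -0.2572  0.075 ]
side campos [ 0.00600283 -0.95939695  0.623564  ]
blade 0.89 [220.2, 203.5] [0.4302 0.1037 0.    ]
blade 0.59 [325.5, 216.7] [ 0.6693 -0.1416  0.    ]
stand 0.75 [284.5, 260.3] [ 0.4479 -0.26    0.    ]
stand_edge 0.67 [284.1, 234.4] [ 0.45   -0.2546  0.075 ]
iron_holder 0.59 [220.0, 207.8] [0.4181 0.0779 0.    ]
```

View pics/t0.png

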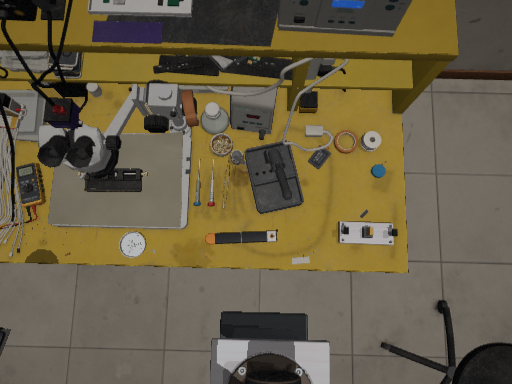

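View pics/s0.png

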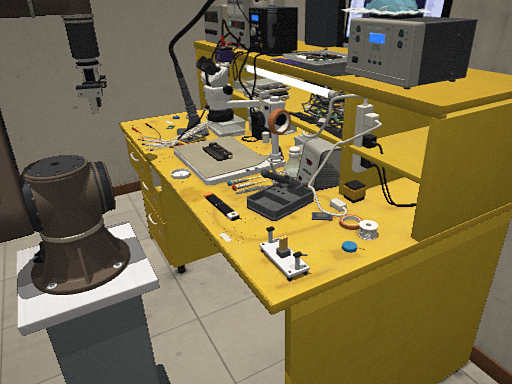

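The top view shows the blade from about (206,238), the orange tip, to (278,236). The stand is at (367,233) and the iron holder at (272,177), behind and between them. I'll enlarge the picture to measure.

Run:
```python
import cv2,numpy as np
t=cv2.imread("pics/t0.png");s=cv2.imread("pics/s0.png")
A=cv2.resize(t[222:252,200:290],None,fx=8,fy=8,interpolation=cv2.INTER_CUBIC)
B=cv2.resize(t[205:255,330:420],None,fx=8,fy=8,interpolation=cv2.INTER_CUBIC)[:352]
cv2.imwrite("pics/c0.png",np.vstack([A,B]))
C=cv2.resize(s[180:290,190:320],None,fx=5.4,fy=5.4,interpolation=cv2.INTER_CUBIC)
cv2.imwrite("pics/c1.png",C);print(C.shape)
```

```text
(594, 702, 3)
```

View pics/c0.png

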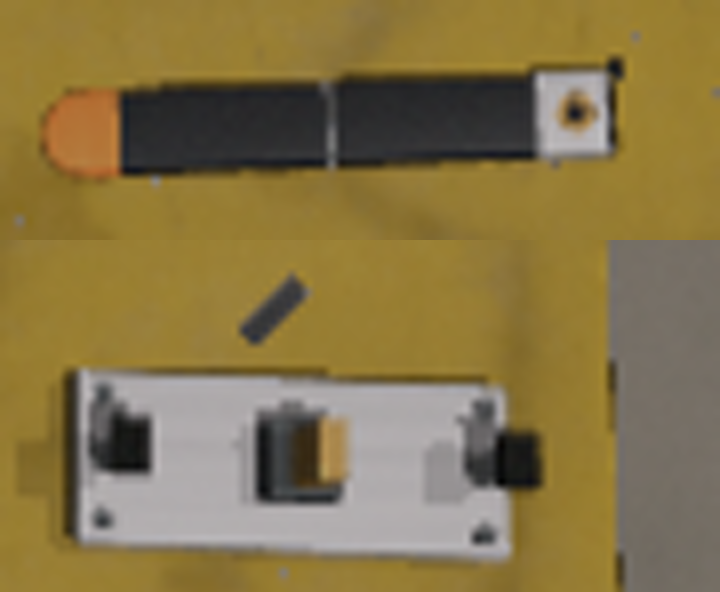

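View pics/c1.png

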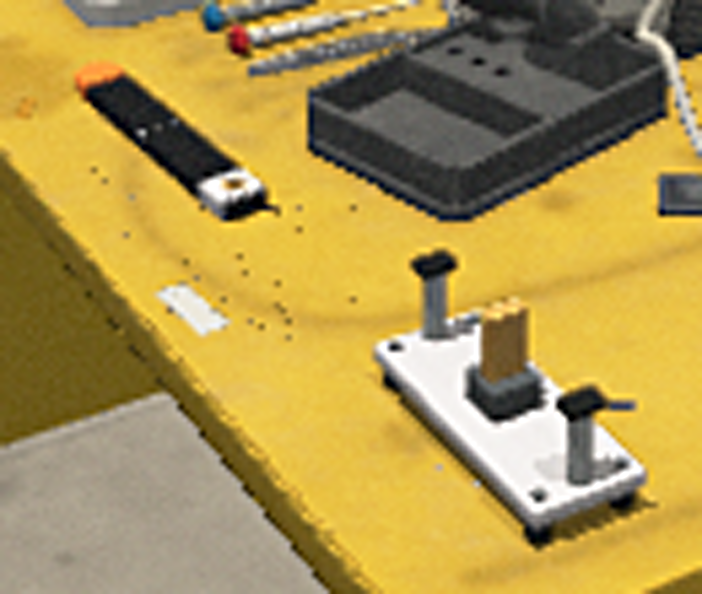

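```bash
cat > b.py <<'E'
from h import *
f=lambda u,v,r0=222,c0=200,v0=0:(c0+(u+.5)/8-.5, r0+(v-v0+.5)/8-.5)
L=at("top",f(331,125),.014);T=at("top",f(42,133),.007);B=at("top",f(612,112),.014)
print("blade",L,T,B,(T+B)/2,np.linalg.norm((T-B)[:2]),"yaw",np.degrees(np.arctan2(-(T-B)[0],(T-B)[1])))
g=lambda u,v:f(u,v,205,330,240)
F=at("top",g(333,448),.075);P=at("top",g(131,443),.066);Q=at("top",g(518,460),.066)
print("ful",F,P,Q,(P+Q)/2,np.linalg.norm((P-Q)[:2]),"yaw",np.degrees(np.arctan2(-(P-Q)[0],(P-Q)[1])))
k=lambda u,v:(190+(u+.5)/5.4-.5,180+(v+.5)/5.4-.5)
print("side ful",at("side",k(504,306),.075),at("side",k(434,262),.066),at("side",k(582,401),.066))
print("side blade line",at("side",k(158,130),.014),"tip",at("side",k(82,72),.014),"end mid",at("side",k(248,198),.014))
for p in ([.447,.104,.0],[.447,-.254,.0]): pass
E
python3 b.py
```

```text
blade [0.4222 0.0872 0.014 ] [0.4174 0.1881 0.007 ] [ 0.4292 -0.0103  0.014 ] [0.4233 0.0889 0.0105] 0.19875059748337864 yaw 3.4037030841520473
ful [ 0.4435 -0.2592  0.075 ] [ 0.4444 -0.1941  0.066 ] [ 0.442  -0.3232  0.066 ] [ 0.4432  -0.25865  0.066  ] 0.12912230636106217 yaw -1.065019621335881
side ful [ 0.4431 -0.2601  0.075 ] [ 0.4417 -0.1989  0.066 ] [ 0.44   -0.3288  0.066 ]
side blade line [0.4166 0.0811 0.014 ] tip [0.4065 0.1745 0.014 ] end mid [ 0.4276 -0.0172  0.014 ]
```

The two cameras agree: blade at (0.422, 0.088) with yaw +3.4°, fulcrum at (0.4435, -0.259) with yaw about -1.5°. Next I'll move above the blade.

```bash
R='{"delta_pos":[0.4,-0.94,0],"dr":[0,0,-3.54]}'; python3 -m handwheel '[{"delta_pos":[0.4,-0.94,0],"dr":[0,0,-3.54]},{"delta_pos":[0.4,-0.94,0],"dr":[0,0,-3.54]},{"delta_pos":[0.4,-0.94,0],"dr":[0,0,-3.54]},{"delta_pos":[0.4,-0.94,0],"dr":[0,0,-3.54]},{"delta_pos":[0.4,-0.94,0],"dr":[0,0,-3.54]},{"delta_pos":[0.4,-0.94,0],"dr":[0,0,-3.54]},{"delta_pos":[0.4,-0.94,0],"dr":[0,0,-3.54]},{"delta_pos":[0.4,-0.94,0],"dr":[0,0,-3.54]},{"delta_pos":[0.4,-0.94,0],"dr":[0,0,-3.54]},{"delta_pos":[0.4,-0.94,0],"dr":[0,0,-3.54]}]' -1 30
python3 -m handwheel '[{"delta_pos":[0.4,-0.94,0],"dr":[0,0,-3.54]},{"delta_pos":[0.4,-0.94,0],"dr":[0,0,-3.54]},{"delta_pos":[0.4,-0.94,0],"dr":[0,0,-3.54]},{"delta_pos":[0.4,-0.94,0],"dr":[0,0,-3.54]},{"delta_pos":[0.4,-0.94,0],"dr":[0,0,-3.54]},{"delta_pos":[0.4,-0.94,0],"dr":[0,0,-3.54]},{"delta_pos":[0.4,-0.94,0],"dr":[0,0,-3.54]},{"delta_pos":[0.4,-0.94,0],"dr":[0,0,-3.54]},{"delta_pos":[0.4,-0.94,0],"dr":[0,0,-3.54]},{"delta_pos":[0,0,0],"dr":[0,0,-3.54]}]'
python3 -m handwheel '[{"delta_pos":[0,0,0],"dr":[0,0,0]},{"delta_pos":[0,0,0],"dr":[0,0,0]}]'
```

```text
t: 1.5
eef_pos: [0.3042, 0.3663, 0.2458]
ee_rot: [-3.141, 0.0, -0.896]
force: [0.8, 0.2, 0.5]
width: 0.0874
gripper_force: 0.0
t: 2.5
eef_pos: [0.4124, 0.1112, 0.2457]
ee_rot: [-3.141, -0.0, -1.517]
force: [0.6, 0.1, 0.4]
width: 0.0876
gripper_force: 0.0
t: 2.7
eef_pos: [0.4118, 0.1138, 0.2457]
ee_rot: [-3.141, 0.0, -1.51]
force: [-0.1, -0.8, -1.0]
width: 0.0876
gripper_force: 0.0
```

```bash
python3 -m handwheel '[{"delta_pos":[0.36,-0.9,0],"dr":[0,0,0]},{"delta_pos":[0,0,-0.8],"dr":[0,0,0]},{"delta_pos":[0,0,-1],"dr":[0,0,0]},{"delta_pos":[0,0,-1],"dr":[0,0,0]},{"delta_pos":[0,0,-1],"dr":[0,0,0]},{"delta_pos":[0,0,-1],"dr":[0,0,0]},{"delta_pos":[0,0,-1],"dr":[0,0,0]},{"delta_pos":[0,0,-0.2],"dr":[0,0,0]},{"delta_pos":[0,0,0],"dr":[0,0,0]},{"delta_pos":[0,0,0],"dr":[0,0,0]}]'
python3 - <<'E'
from h import *
save("side","s1")
f=grab_frame("top");s=cv2.imread("pics/s1.png")
cv2.imwrite("pics/c2.png",np.vstack([cv2.resize(s[150:250,170:270],None,fx=5,fy=5,interpolation=cv2.INTER_CUBIC)]))
p=get_state()["eef_pos"]; print(p,proj("side",p))
E
```

```text
t: 3.7
eef_pos: [0.4234, 0.0875, 0.0667]
ee_rot: [-3.14, 0.001, -1.51]
force: [-0.3, 0.3, 0.2]
width: 0.0874
gripper_force: 0.0
[0.42352173 0.08746325 0.06694853] [218.8 187.5]
```

View pics/c2.png

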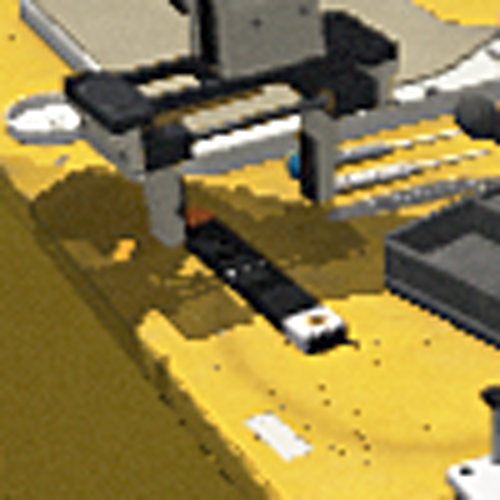

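The fingers straddle the blade, with the white line at crop (245,270) between them. I'll go down and grip, then lift.

```bash
python3 -m handwheel '[{"delta_pos":[0,0,-0.6],"dr":[0,0,0]},{"delta_pos":[0,0,-0.5],"dr":[0,0,0]},{"delta_pos":[0,0,-0.36],"dr":[0,0,0]},{"delta_pos":[0,0,0],"dr":[0,0,0]},{"delta_pos":[0,0,0],"dr":[0,0,0]}]'
cat > w.py <<'E'
from h import *
M=[]
for i in range(20):
    grab_frame("top");s=get_state();M.append(np.r_[s["force"],s["moment"]])
M=np.array(M);print(M.mean(0).round(4),(M.std(0)/20**.5).round(4),s["eef_pos"].round(4),s["t"])
E
python3 w.py
python3 -m handwheel '[{"delta_pos":[0,0,0],"dr":[0,0,0]},{"delta_pos":[0,0,0],"dr":[0,0,0]},{"delta_pos":[0,0,0],"dr":[0,0,0]},{"delta_pos":[0,0,0],"dr":[0,0,0]},{"delta_pos":[0,0,0],"dr":[0,0,0]},{"delta_pos":[0,0,0],"dr":[0,0,0]},{"delta_pos":[0,0,0],"dr":[0,0,0]},{"delta_pos":[0,0,0],"dr":[0,0,0]}]' 1 40
python3 -m handwheel '[{"delta_pos":[0,0,0.3],"dr":[0,0,0]},{"delta_pos":[0,0,0.8],"dr":[0,0,0]},{"delta_pos":[0,0,1],"dr":[0,0,0]},{"delta_pos":[0,0,1],"dr":[0,0,0]},{"delta_pos":[0,0,1],"dr":[0,0,0]},{"delta_pos":[0,0,1],"dr":[0,0,0]},{"delta_pos":[0,0,0.9],"dr":[0,0,0]},{"delta_pos":[0,0,0],"dr":[0,0,0]},{"delta_pos":[0,0,0],"dr":[0,0,0]},{"delta_pos":[0,0,0],"dr":[0,0,0]}]'
python3 w.py
```

```text
t: 4.3
eef_pos: [0.4231, 0.087, 0.0226]
ee_rot: [-3.141, 0.001, -1.511]
force: [-0.2, 0.7, 0.6]
width: 0.0878
gripper_force: 0.0
[ 0.0077 -0.2175  0.0359  0.0889 -0.0406 -0.0216] [0.078  0.0891 0.1404 0.0076 0.0068 0.0054] [0.4226 0.0866 0.0217] 5.3
t: 6.1
eef_pos: [0.4227, 0.0867, 0.0218]
ee_rot: [-3.141, 0.0, -1.511]
force: [-1.2, -0.2, 1.0]
width: 0.0298
gripper_force: 40.1
t: 7.1
eef_pos: [0.4216, 0.0861, 0.2007]
ee_rot: [3.14, -0.001, -1.512]
force: [0.1, -0.1, -2.2]
width: 0.0293
gripper_force: 40.0
[-0.0891 -0.244  -3.3128  0.0306 -0.0449  0.0069] [0.1134 0.1418 0.1143 0.0053 0.0072 0.0085] [0.4226 0.0867 0.2018] 8.1
```

Weight is about 3.35 N. The first moment estimate puts the centre of mass about 17 mm towards +y from the grip, with low certainty. I'll carry the blade to the stand next.

```bash
python3 -m handwheel '[{"delta_pos":[0.07,-0.5,0],"dr":[0,0,-0.5]},{"delta_pos":[0.07,-1,0],"dr":[0,0,-0.5]},{"delta_pos":[0.07,-1,0],"dr":[0,0,-0.5]},{"delta_pos":[0.07,-1,0],"dr":[0,0,-0.5]},{"delta_pos":[0.07,-1,0],"dr":[0,0,-0.5]},{"delta_pos":[0.07,-1,0],"dr":[0,0,-0.5]},{"delta_pos":[0.07,-1,0],"dr":[0,0,-0.5]},{"delta_pos":[0.07,-1,0],"dr":[0,0,-0.5]},{"delta_pos":[0.07,-1,0],"dr":[0,0,-0.5]},{"delta_pos":[0.07,-1,0],"dr":[0,0,-0.4]}]'
python3 -m handwheel '[{"delta_pos":[0,-1,0],"dr":[0,0,0]},{"delta_pos":[0,-0.7,0],"dr":[0,0,0]},{"delta_pos":[0,-0.33,0],"dr":[0,0,0]},{"delta_pos":[0,0,-0.5],"dr":[0,0,0]},{"delta_pos":[0,0,-0.8],"dr":[0,0,0]},{"delta_pos":[0,0,-0.8],"dr":[0,0,0]},{"delta_pos":[0,0,-0.6],"dr":[0,0,0]},{"delta_pos":[0,0,-0.3],"dr":[0,0,0]},{"delta_pos":[0,0,0],"dr":[0,0,0]},{"delta_pos":[0,0,0],"dr":[0,0,0]}]'
cat > v.py <<'E'
import sys
from h import *
n=sys.argv[1]
a=save("side",n);t=grab_frame("top")
A=cv2.resize(a[185:285,220:340],None,fx=6,fy=6,interpolation=cv2.INTER_CUBIC)
cv2.imwrite(f"pics/{n}c.png",cv2.cvtColor(A,cv2.COLOR_RGB2BGR))
B=cv2.resize(t[205:260,320:420],None,fx=7,fy=7,interpolation=cv2.INTER_CUBIC)
cv2.imwrite(f"pics/{n}t.png",cv2.cvtColor(B,cv2.COLOR_RGB2BGR))
for c in("top","side"):
    for m in mark_of(c,"blade")[:1]: print(c,m["conf"],m["location"],at(c,m["location"],get_state()["eef_pos"][2]-.0218))
s=get_state();print(s["t"],s["eef_pos"].round(4),s["ee_rot"].round(3),s["force"].round(2),s["moment"].round(3))
E
python3 v.py v1; python3 w.py
```

```text
t: 9.1
eef_pos: [0.4436, -0.1996, 0.2018]
ee_rot: [-3.141, -0.0, -1.597]
force: [0.9, -0.2, -2.5]
width: 0.0296
gripper_force: 40.0
t: 10.1
eef_pos: [0.4442, -0.2592, 0.1125]
ee_rot: [-3.141, -0.0, -1.597]
force: [-0.1, 0.0, -4.1]
width: 0.0298
gripper_force: 40.0
top 0.52 [370.1, 229.6] [ 0.4443 -0.2522  0.091 ]
side 0.8 [283.9, 227.6] [ 0.4529 -0.2489  0.0909]
10.3 [ 0.4442 -0.2593  0.1127] [-3.14  -0.    -1.597] [ 0.03  0.76 -3.62] [ 0.04  -0.062 -0.001]
[-1.7980e-01  1.5170e-01 -3.3306e+00  2.2900e-02 -4.4400e-02 -3.0000e-03] [0.0989 0.1127 0.1025 0.0071 0.0061 0.0075] [ 0.4436 -0.2592  0.1117] 11.3
```

View pics/v1c.png

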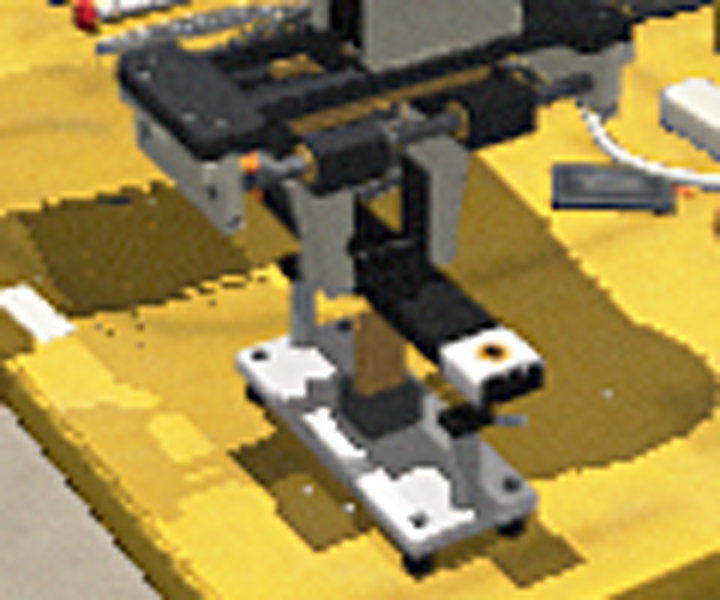

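The blade hangs level over the fulcrum, with the end mid-edge at crop (509,365). Checking its lengthwise placement:

```bash
python3 - <<'E'
from h import *
k=lambda u,v:(220+(u+.5)/6-.5,185+(v+.5)/6-.5)
print(at("side",k(509,365),.104), at("side",k(493,352),.104))
E
python3 -m handwheel '[{"delta_pos":[0,0,-0.2],"dr":[0,0,0]},{"delta_pos":[0,0,-0.15],"dr":[0,0,0]},{"delta_pos":[0,0,-0.05],"dr":[0,0,0]},{"delta_pos":[0,0,0],"dr":[0,0,0]},{"delta_pos":[0,0,0],"dr":[0,0,0]}]'
```

```text
[ 0.4417 -0.3536  0.104 ] [ 0.4414 -0.3434  0.104 ]
t: 11.8
eef_pos: [0.4437, -0.2592, 0.0997]
ee_rot: [3.141, -0.0, -1.597]
force: [0.6, -0.5, -3.0]
width: 0.0294
gripper_force: 40.0
```

View pics/v1t.png

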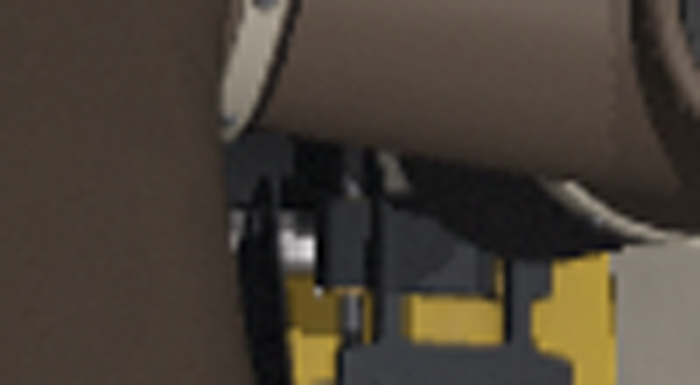

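```bash
python3 -m handwheel '[{"delta_pos":[0,-0.1,-0.06],"dr":[0,0,0]},{"delta_pos":[0,0,0],"dr":[0,0,0]},{"delta_pos":[0,0,0],"dr":[0,0,0]}]'
python3 -m handwheel '[{"delta_pos":[0,0,-0.03],"dr":[0,0,0]},{"delta_pos":[0,0,0],"dr":[0,0,0]},{"delta_pos":[0,0,0],"dr":[0,0,0]}]'
python3 -m handwheel '[{"delta_pos":[0,0,-0.02],"dr":[0,0,0]},{"delta_pos":[0,0,0],"dr":[0,0,0]},{"delta_pos":[0,0,0],"dr":[0,0,0]}]'
```

```text
t: 12.1
eef_pos: [0.4436, -0.2624, 0.098]
ee_rot: [-3.142, -0.0, -1.597]
force: [-0.3, 0.5, -3.3]
width: 0.0293
gripper_force: 40.0
t: 12.4
eef_pos: [0.4436, -0.2622, 0.0971]
ee_rot: [3.142, -0.0, -1.597]
force: [0.2, -0.1, -3.3]
width: 0.0295
gripper_force: 40.0
t: 12.7
eef_pos: [0.4437, -0.2623, 0.0968]
ee_rot: [-3.141, -0.0, -1.597]
force: [-1.7, 2.4, 2.8]
width: 0.0294
gripper_force: 40.0
```

Contact is made with about 6 N on the edge, so the mid-line milestone should hold. I'll rest briefly, then lift slightly, shift 18 mm towards -y and set it down.

```bash
python3 -m handwheel '[{"delta_pos":[0,0,0],"dr":[0,0,0]},{"delta_pos":[0,0,0],"dr":[0,0,0]},{"delta_pos":[0,0,0],"dr":[0,0,0]}]'
python3 -m handwheel '[{"delta_pos":[0,0,0.11],"dr":[0,0,0]},{"delta_pos":[0,-0.25,0],"dr":[0,0,0]},{"delta_pos":[0,-0.25,0],"dr":[0,0,0]},{"delta_pos":[0,0,0],"dr":[0,0,0]},{"delta_pos":[0,0,-0.05],"dr":[0,0,0]},{"delta_pos":[0,0,-0.03],"dr":[0,0,0]},{"delta_pos":[0,0,0],"dr":[0,0,0]},{"delta_pos":[0,0,0],"dr":[0,0,0]}]'
python3 w.py
```

```text
t: 13.0
eef_pos: [0.4437, -0.2623, 0.0968]
ee_rot: [-3.141, -0.0, -1.597]
force: [-2.2, 1.7, 5.3]
width: 0.0293
gripper_force: 40.0
t: 13.8
eef_pos: [0.4436, -0.2771, 0.0973]
ee_rot: [3.141, 0.0, -1.597]
force: [-0.5, 0.0, -2.4]
width: 0.0295
gripper_force: 40.0
[ 6.7000e-03  4.4900e-02 -3.4023e+00  4.3000e-02 -4.8100e-02  1.7000e-03] [0.1122 0.0903 0.1213 0.0047 0.0055 0.0058] [ 0.4436 -0.2773  0.0974] 14.8
```

```bash
python3 -m handwheel '[{"delta_pos":[0,0,-0.015],"dr":[0,0,0]},{"delta_pos":[0,0,0],"dr":[0,0,0]}]'
python3 -m handwheel '[{"delta_pos":[0,0,0],"dr":[0,0,0]},{"delta_pos":[0,0,0],"dr":[0,0,0]},{"delta_pos":[0,0,0],"dr":[0,0,0]},{"delta_pos":[0,0,0],"dr":[0,0,0]},{"delta_pos":[0,0,0],"dr":[0,0,0]},{"delta_pos":[0,0,0],"dr":[0,0,0]},{"delta_pos":[0,0,0],"dr":[0,0,0]},{"delta_pos":[0,0,0],"dr":[0,0,0]},{"delta_pos":[0,0,0],"dr":[0,0,0]},{"delta_pos":[0,0,0],"dr":[0,0,0]}]' 0.1
python3 v.py v2;python3 w.py
```

```text
t: 15.0
eef_pos: [0.4436, -0.2772, 0.0969]
ee_rot: [-3.142, -0.0, -1.597]
force: [0.0, -0.5, -3.1]
width: 0.0293
gripper_force: 40.0
t: 16.0
eef_pos: [0.4436, -0.2772, 0.0969]
ee_rot: [3.142, 0.0, -1.597]
force: [-0.3, -0.3, -0.4]
width: 0.0394
gripper_force: 0.0
top 0.43 [375.5, 232.5] [ 0.4386 -0.2704  0.0751]
side 0.72 [286.5, 239.8] [ 0.4423 -0.2778  0.0751]
16.2 [ 0.4436 -0.2772  0.0969] [ 3.142  0.    -1.597] [-0.59 -0.27  0.18] [ 0.131 -0.125  0.039]
[-0.1373 -0.206   0.115   0.07   -0.0384 -0.0005] [0.1001 0.0986 0.0965 0.0074 0.0066 0.0058] [ 0.4436 -0.2772  0.0969] 17.2
```

View pics/v2c.png

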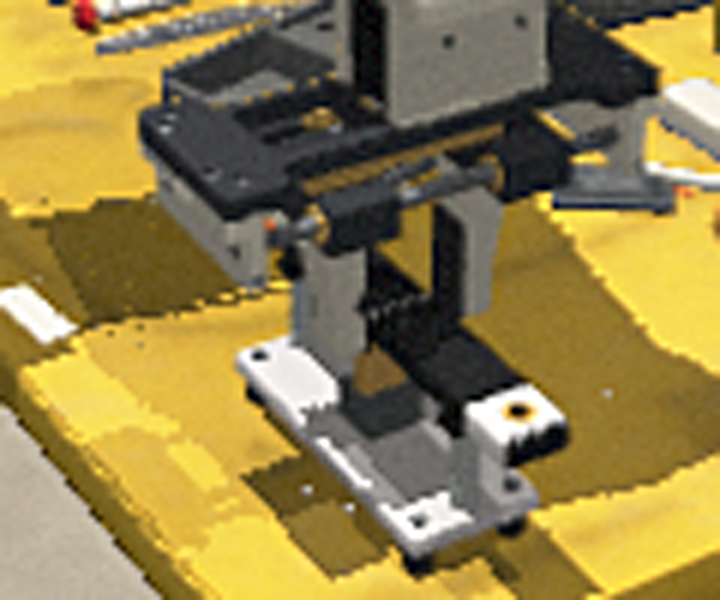

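Run:
```python
from h import *
k=lambda u,v:(220+(u+.5)/6-.5,185+(v+.5)/6-.5)
f=cv2.imread("pics/v2.png")
yl=-.2755
for th in(-8,-4,0,4,8):
    t=np.radians(th); # blade +y end up positive
    P=lambda d,x=0:[.4436+x,-.2592+d*np.cos(t),.075+.014*np.cos(t)+d*np.sin(t)]
    u=lambda p:(((proj("side",p)-[220,185]+.5)*6-.5).round())
    off=yl+.2592
    print(th,"line",u(P(off)),"bush",u(P(off-.089)),"end corners",u(P(off-.1,-.015)),u(P(off-.1,.015)))
```

```text
-8 line [401. 294.] bush [529. 378.] end corners [512. 402.] [578. 376.]
-4 line [402. 296.] bush [529. 394.] end corners [513. 421.] [579. 396.]
0 line [402. 299.] bush [529. 411.] end corners [512. 439.] [579. 414.]
4 line [402. 301.] bush [528. 427.] end corners [512. 456.] [578. 431.]
8 line [401. 304.] bush [526. 442.] end corners [510. 473.] [576. 448.]
```

Run:
```python
from h import *
u=lambda p:(((proj("side",p)-[220,185]+.5)*6-.5))
a=np.array([.4436,-.3434,.104+.0009]);
b=a+[0,-.018,-.0158]
print(u(b)-u(a),"obs bush",[519-493,411-352],"corner obs",[503-475,440-378],[570-543,410-352])
```

```text
[25.8 58.2] obs bush [26, 59] corner obs [28, 62] [27, 58]
```

Compared with the held-level picture, the blade moved exactly as a level shift would (26, 59 px seen against 25.8, 58.2 predicted), so it is balanced on the edge. I'll open wider and withdraw straight up.

```bash
python3 -m handwheel '[{"delta_pos":[0,0,0],"dr":[0,0,0]},{"delta_pos":[0,0,0],"dr":[0,0,0]},{"delta_pos":[0,0,0],"dr":[0,0,0]},{"delta_pos":[0,0,0],"dr":[0,0,0]},{"delta_pos":[0,0,0.2],"dr":[0,0,0]},{"delta_pos":[0,0,0.6],"dr":[0,0,0]},{"delta_pos":[0,0,1],"dr":[0,0,0]},{"delta_pos":[0,0,1],"dr":[0,0,0]},{"delta_pos":[0,0,0.8],"dr":[0,0,0]},{"delta_pos":[0,0,0],"dr":[0,0,0]}]' -0.4
python3 -m handwheel '[{"delta_pos":[0,0,0],"dr":[0,0,0]},{"delta_pos":[0,0,0],"dr":[0,0,0]},{"delta_pos":[0,0,0],"dr":[0,0,0]},{"delta_pos":[0,0,0],"dr":[0,0,0]},{"delta_pos":[0,0,0],"dr":[0,0,0]},{"delta_pos":[0,0,0],"dr":[0,0,0]},{"delta_pos":[0,0,0],"dr":[0,0,0]},{"delta_pos":[0,0,0],"dr":[0,0,0]},{"delta_pos":[0,0,0],"dr":[0,0,0]},{"delta_pos":[0,0,0],"dr":[0,0,0]}]'
python3 v.py v3
```

```text
t: 18.2
eef_pos: [0.4455, -0.278, 0.2091]
ee_rot: [-3.135, -0.002, -1.596]
force: [0.4, -0.4, -0.9]
width: 0.0614
gripper_force: 0.0
t: 19.2
eef_pos: [0.4436, -0.2772, 0.2049]
ee_rot: [-3.141, -0.0, -1.597]
force: [0.3, 0.6, -0.1]
width: 0.0616
gripper_force: 0.0
top 0.59 [376.5, 231.5] [ 0.4304 -0.2437  0.1831]
side 0.85 [284.9, 236.4] [ 0.36   -0.4004  0.1831]
19.4 [ 0.4436 -0.2772  0.2049] [-3.142 -0.    -1.597] [ 0.31 -0.12 -0.56] [ 0.025 -0.006 -0.046]
```

View pics/v3c.png

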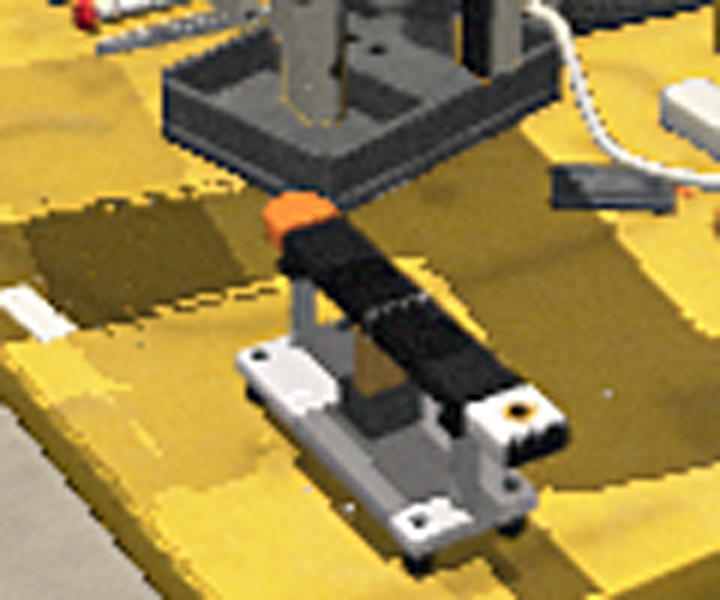

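The gripper is clear and the bush is still at crop (519,411), unchanged over 2 s: the blade rests level and still on the brass edge. I'm handing in.

```bash
python3 -c "
from station import *
print(job_done())"
```

```text
the job is handed in; nothing more can be done
None
```

I handed the job in at about 19 s with the blade looking level and still in the side view, resting on the brass edge with the gripper clear; the hand-in call gave no verdict.

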